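Lay out the sample station

TASK

Lay out the bench for the next reading: stand the large plain tin in the middle of the blue mat with the small red-lidded tin centred on top of it, the amber jar in the middle of the green mat, and the yellow beaker on the bare bench midway between the two mats. Tip nothing over and leave the wash bottle and the clear glass beaker where they stand.

Things in the scene. Friction and masses are not known exactly. Their poses are not given: they have to be found in the camera images.
- large_tin: Closed plain aluminium sample tin with a dull grey lid, the larger of two, a round cylinder 60 mm in diameter and 42 mm high with a flat top, 0.13 kg. Stands upright and loose on the bench at the start, in a loose row between the robot and the mats, in any order and at any yaw. Origin: centre of its underside, z up along its axis; its yaw means nothing.
- small_tin: Closed aluminium sample tin with a red lid, a round cylinder 44 mm in diameter and 36 mm high with a flat top, 0.07 kg. Stands upright and loose on the bench at the start, in a loose row between the robot and the mats, in any order and at any yaw. Origin: centre of its underside, z up along its axis; its yaw means nothing.
- amber_jar: Brown (amber) glass jar with a paper label and a black screw cap, closed: body 50 mm in diameter and 55 mm high, cap 42 mm in diameter above it, 73 mm high in all, 0.15 kg. Stands upright and loose on the bench at the start, in a loose row between the robot and the mats, in any order and at any yaw. Origin: centre of its underside, z up along its axis; its yaw means nothing.
- beaker: Yellow plastic beaker, open at the top, empty, 53 mm in diameter at the foot and 54 mm at the rim, 60 mm high, wall 3 mm, rigid, 0.07 kg. Stands upright and loose on the bench at the start, in a loose row between the robot and the mats, in any order and at any yaw. Origin: centre of its underside, z up along its axis; its yaw means nothing.
- blue_mat: Blue square mat fixed to the bench, 90 x 90 mm, 3 mm thick. Origin: centre of its underside, on the bench; x and y along its edges, z up. The green mat's centre lies 220 mm away along this mat's +y or -y axis (it varies which); the two mats have the same yaw, and the row runs roughly across the robot's front.
- green_mat: Green square mat fixed to the bench, 90 x 90 mm, 3 mm thick. Origin: centre of its underside, on the bench; x and y along its edges, z up.
- wash_bottle: Bystander, to be left alone: white plastic wash bottle, 72 mm in diameter, 205 mm high with a bent spout, loose, standing to the robot's left beside the work. Origin: centre of its underside.
- glass_beaker: Bystander, to be left alone: clear glass beaker, 84 mm in diameter at the rim, 100 mm high, loose, standing at the right-hand end of the work. Origin: centre of its underside.
- refractometer: Bystander: ivory bench refractometer with black knobs and eyepiece, fixed to the bench on the robot's right, base 110 x 170 mm (x, y), about 190 mm high. Origin: centre of its underside.

How it is judged:
By the outcome, as a careful person would: the job done as asked, in the order asked, and still so for the second after the job is handed in, with the robot touching nothing.
It also fails if it takes over 102 s, if anything falls off the work surface, if the arm or the gripper's body presses on something with over 40 N, if the wrist force passes 120 N, or if a joint passes its speed limit or range.

ROBOT

A 6-joint arm with a two-finger parallel gripper is mounted at the origin on the work surface. World frame = base frame: x ahead of the robot, y to its left, z up, the work surface at z = 0. Lengths are in m, angles in rad, forces in N, time in s.
With the tool pointing down it reaches from about 0.325 to 0.9 m from the base axis. Payload 6.1 kg.
Tool frame: the origin (TCP) lies midway between the tips of the shut fingers; the grasp point (between the pads) lies 19 mm behind it; z points along the fingers, y is the line along which they close (so a half turn about z gives the same grasp; the last joint's range is limited). The gripper opens to 85 mm and grips with 20 to 120 N. Pads are 22 mm wide; open, the fingers measure 114 mm over their backs; the gripper's body (76 mm by 85 mm) begins 54 mm behind the grasp point. The pads swing forward as they close: fully open they stand 13 mm farther back than shut.
Start: joints at [1.07, 0.22, 1.526, -0, 1.395, -0.126], TCP at [0.229, 0.582, 0.231] pointing down, gripper open.
Joint ranges: [-2.98, 2.98], [-0.91, 2.08], [0.09, 2.57], [-1.24, 4.39], [0.2, 2.65], [-2.68, 2.68]. Speed limits (rad/s): [2.57, 2.57, 3.01, 3.14, 3.14, 3.14].

INTERFACE

Orientations are given as [roll, pitch, yaw] about the fixed x, y, z axes, in that order (R = Rz(yaw) Ry(pitch) Rx(roll)).
In Python, from plant import manip, get_image, get_calibration gives the robot as it stands (manip), with the cameras as plain functions. Calls block until the motion is done:
- manip.movep(position, orientation): joint-space move of the TCP to a pose.
- manip.move_l(position, feed=0.15, rotation=None, max_force=None): straight line of the TCP; rotation=None keeps the orientation; feed is the mean speed in m/s. With max_force (N) it stops when the force on the tool has changed by that much, and returns True; else False.
- manip.set_joints(angles): joint-space move.
- manip.gripper_to(opening, f_grip=None): finger opening in m; f_grip is the grip in N (None keeps the last); returns when the fingers have stopped.
- manip.hold(seconds).
- manip.inverse_kinematics(position, orientation): joint angles nearest the present ones, or None.
- manip.observe(): the state.
- get_image(name): name is "scene" or "top" or "wrist"; returns (picture, depth): 480x640x3 uint8, red, green, blue; 480x640 float32, m along the optical axis (not along the pixel's ray), 0 where there is no reading.
- get_calibration(name): a dict with "intrinsics" (3x3 intrinsics, pixels), "world_from_camera" (4x4, takes a point from camera to world coordinates). Camera axes: x right, y down, z forward; pixel columns grow to the right and rows downward; lengths in m; the calibration is good to about 2 mm. A picture is of the moment at which its call begins: read the wrist's pose just before it. get_calibration takes no time and is no camera call; for the wrist camera it gives the pose at the moment of the call.
A pose or a line that the arm cannot do raises manip.Unreachable and nothing moves.
- manip.job_done(): hands the job in; it is judged then, once.
The state is a dict: "time_s": time; "q": joint angles; "joint_velocities": joint speeds; "joint_torque": joint torques, N m; "eef_pos": TCP position; "tcp_rot": TCP orientation; "ft_force": force on the tool from outside, world axes, zero at the start; "torque": the same for the moment, N m; "opening": finger opening in m; "grasp_force": force on a finger pad.
Only numpy, scipy, OpenCV 4.12 (cv2) and the standard library are available. Lean on these libraries where they do the work, as an engineer would, in place of code of your own. Each camera call takes 0.05 s, during which the arm holds its last target. There are 200 camera calls.

## Working session

There is one attempt and no reset: what is moved stays moved. The work goes in short steps, each a Python script; the robot and the scene stay as the last script left them, time stands still between calls to the robot, and variables do not carry over. Pictures are saved under pics/ and viewed, at most 14 in all, crops included, and the job is handed in when it is done.

```bash
mkdir -p pics
python3 - <<'E'
from plant import manip, get_image, get_calibration
import cv2,numpy as np
o=manip.observe();print(o['time_s'],o['eef_pos'],o['tcp_rot'],o['opening'])
for n in ['top','scene']:
    im,d=get_image(n);c=get_calibration(n)
    cv2.imwrite(f'pics/{n}0.png',im[:,:,::-1]);np.savez(f'{n}0.npz',im=im,d=d,K=c['intrinsics'],T=c['world_from_camera'])
    print(n,c['intrinsics'],np.round(c['world_from_camera'],3),(d>0).mean())
E
```

```text
0.0 [0.22850463 0.5810749  0.23020716] [-3.13966509e+00 -2.30882665e-04  2.76681095e+00] 0.08545794853089407
top [[514.26571796   0.         314.03716437]
 [  0.         514.26571796 244.12890942]
 [  0.           0.           1.        ]] [[ 0.068 -0.977  0.202  0.353]
 [-0.998 -0.067  0.009 -0.004]
 [ 0.005 -0.202 -0.979  1.114]
 [ 0.     0.     0.     1.   ]] 0.9960091145833333
scene [[460.80542532   0.         323.21954777]
 [  0.         460.80542532 239.41611467]
 [  0.           0.           1.        ]] [[ 0.333  0.766 -0.55   1.218]
 [ 0.943 -0.269  0.196 -0.225]
 [ 0.003 -0.583 -0.812  1.044]
 [ 0.     0.     0.     1.   ]] 0.99619140625
```

View pics/top0.png

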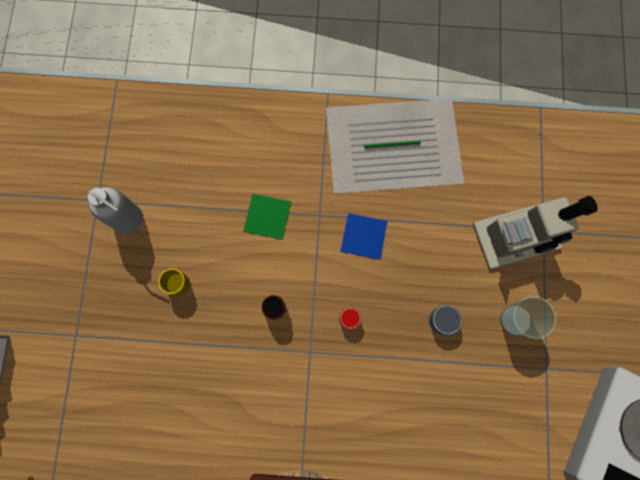

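View pics/scene0.png

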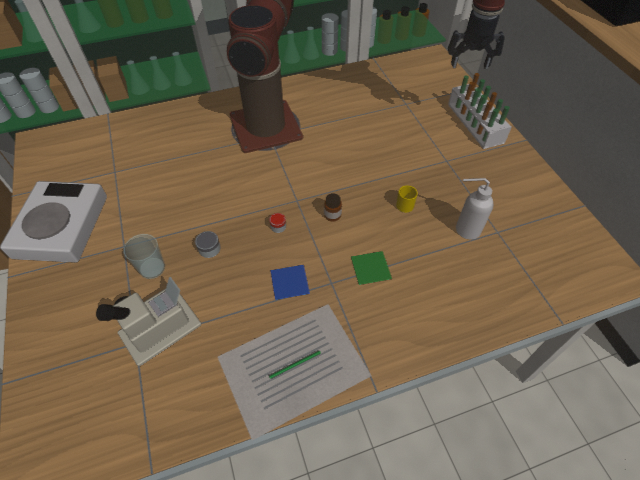

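The top view shows the yellow beaker at (172,282), jar cap (274,307), red tin (350,318), large tin (446,320) and glass beaker (525,318), with the green mat at (268,217) and the blue at (364,237). The scene view shows the same layout, and nothing is hidden.

```bash
cat > vis.py <<'E'
import numpy as np,cv2
def cast(uv,K,T,z):
    uv=np.asarray(uv,float).reshape(-1,2)
    r=np.c_[uv,np.ones(len(uv))]@np.linalg.inv(K).T@T[:3,:3].T
    return (T[:3,3]+r*((z-T[2,3])/r[:,2])[:,None])[:,:2]
def world(d,K,T):
    v,u=np.mgrid[:d.shape[0],:d.shape[1]]
    p=np.stack([u,v,np.ones_like(u)],-1)@np.linalg.inv(K).T*d[...,None]
    return p@T[:3,:3].T+T[:3,3]
def hsv(im): return cv2.cvtColor(im,cv2.COLOR_RGB2HSV)
def mat(im,K,T,lo,hi):
    m=cv2.inRange(hsv(im),lo,hi)
    c=max(cv2.findContours(m,0,cv2.CHAIN_APPROX_NONE)[0],key=cv2.contourArea)
    w=cast(c,K,T,.003).astype(np.float32)
    (x,y),s,a=cv2.minAreaRect(w*1000)
    M=cv2.moments(c);cc=cast([M['m10']/M['m00'],M['m01']/M['m00']],K,T,.003)[0]
    return cc,np.array([x,y])/1000,np.array(s),a
H=dict(large_tin=.042,small_tin=.036,amber_jar=.073,beaker=.06)
def top(name,d,K,T,near,rad=.05,h=None):
    """centre of the flat top: depth pixels at top height near a guess, enclosing circle of rays"""
    h=h or H[name];P=world(d,K,T)
    m=(np.abs(P[...,2]-h)<.009)&(np.hypot(P[...,0]-near[0],P[...,1]-near[1])<rad)&(d>0)
    m=m.astype(np.uint8)
    n,l,s,_=cv2.connectedComponentsWithStats(m)
    if n<2:return None
    m=(l==1+s[1:,4].argmax())
    v,u=np.nonzero(m);w=cast(np.c_[u,v],K,T,h).astype(np.float32)*1000
    (x,y),r=cv2.minEnclosingCircle(w)
    return np.array([x,y])/1000,w.mean(0)/1000,r,np.median(P[...,2][m])
E
python3 - <<'E'
from vis import *
np.set_printoptions(precision=4,suppress=True)
a=np.load('top0.npz')
px=dict(large_tin=(446,320),small_tin=(350,318),amber_jar=(274,307),beaker=(172,282))
for n in ['top','scene']:
    f=np.load(n+'0.npz');im,d,K,T=[f[k] for k in('im','d','K','T')]
    print(n)
    for k,p in px.items():
        g=cast(p,a['K'],a['T'],H[k])[0]; print(k,g,*(top(k,d,K,T,g) or [None]))
    print('blue',*mat(im,K,T,(105,150,40),(130,255,255)))
    print('green',*mat(im[:, :],K,T,(50,150,30),(75,255,255)))
    P=world(d,K,T)
    for nm,c in(('wash',(.52,.36)),('glass',(.3,-.4))): 
        m=(P[...,2]>.03)&(np.hypot(P[...,0]-c[0],P[...,1]-c[1])<.15); print(nm,np.percentile(P[m],[2,50,98],axis=0))
E
```

```text
top
large_tin [ 0.4328 -0.2772] [ 0.4336 -0.279 ] [ 0.4335 -0.2791] 31.410839080810547 0.04194942378958477
small_tin [ 0.4238 -0.0792] [ 0.4232 -0.0798] [ 0.4232 -0.08  ] 22.834043502807617 0.03612020850311315
amber_jar [0.4329 0.0774] [0.4348 0.0796] [0.4346 0.0797] 20.87313461303711 0.07260037205747549
beaker [0.4707 0.2921] [0.4716 0.2926] [0.4721 0.2933] 27.96710968017578 0.0582936558143774
blue [ 0.608  -0.1019] [ 0.6084 -0.1018] [87.1103 87.821 ] 82.5868148803711
green [0.6382 0.1155] [0.6385 0.1156] [87.6268 87.0105] 82.67304992675781
wash [[0.451  0.2695 0.0328]
 [0.5956 0.4028 0.1178]
 [0.6384 0.4434 0.2023]]
glass [[ 0.406  -0.4715  0.0323]
 [ 0.423  -0.4223  0.0752]
 [ 0.4485 -0.3954  0.102 ]]
scene
large_tin [ 0.4328 -0.2772] [ 0.4411 -0.2777] [ 0.44   -0.2779] 34.42144012451172 0.04050677337854536
small_tin [ 0.4238 -0.0792] [ 0.4295 -0.0802] [ 0.4296 -0.079 ] 25.358572006225586 0.03510639676262195
amber_jar [0.4329 0.0774] [0.4402 0.0797] [0.4404 0.0804] 23.939546585083008 0.07139161615094491
beaker [0.4707 0.2921] [0.4772 0.2927] [0.478  0.2938] 30.504690170288086 0.05702722432638552
blue [ 0.6115 -0.1028] [ 0.6106 -0.1022] [85.6164 87.373 ] 82.35517120361328
green [ 0.8292 -0.1611] [ 0.8282 -0.1543] [  4.3879 126.0853] 8.364008903503418
wash [[0.4505 0.272  0.0324]
 [0.6213 0.4047 0.1032]
 [0.6487 0.4428 0.2005]]
glass [[ 0.4084 -0.4677  0.0332]
 [ 0.4162 -0.4401  0.0709]
 [ 0.4352 -0.3982  0.0999]]
```

Run:
```python
from vis import *
from plant import manip, get_image, get_calibration
f=np.load('top0.npz');P=world(f['d'],f['K'],f['T'])
m=(P[...,2]>.15)&(np.hypot(P[...,0]-.6,P[...,1]-.4)<.15);print(P[m].min(0),P[m].max(0),m.sum())
pi=np.pi
for y in(pi/2-.138,-pi/2-.138):
    for p in((.434,-.279),(.423,-.08),(.435,.08),(.472,.293),(.609,-.102),(.638,.1155),(.624,.007)):
        q=manip.inverse_kinematics([*p,.01],[pi,0,y]);print(round(y,2),p,None if q is None else np.round(q,2))
manip.move_l([.25,.42,.33],feed=.2)
manip.movep([.47,.0,.42],[pi,0,pi/2-.138])
c=get_calibration('wrist');im,d=get_image('wrist')
cv2.imwrite('pics/w1.png',im[:,:,::-1]);np.savez('w1.npz',im=im,d=d,K=c['intrinsics'],T=c['world_from_camera'])
o=manip.observe();print(o['time_s'],o['eef_pos'],np.round(c['world_from_camera'],3))
```

```text
[0.57973982 0.37109211 0.15180539] [0.63018898 0.44326219 0.20908258] 372
1.43 (0.434, -0.279) [-0.72  0.24  1.96  0.    0.94 -0.59]
1.43 (0.423, -0.08) [-0.37  0.06  2.18 -0.    0.91 -0.23]
1.43 (0.435, 0.08) [ 0.    0.08  2.15 -0.    0.91  0.14]
1.43 (0.472, 0.293) [ 0.41  0.33  1.86 -0.    0.96  0.55]
1.43 (0.609, -0.102) [-0.29  0.45  1.69 -0.    1.   -0.16]
1.43 (0.638, 0.1155) [ 0.06  0.51  1.6  -0.    1.03  0.2 ]
1.43 (0.624, 0.007) [-0.12  0.46  1.67 -0.    1.01  0.02]
-1.71 (0.434, -0.279) [-0.72  0.24  1.96 -0.    0.94  2.56]
-1.71 (0.423, -0.08) None
-1.71 (0.435, 0.08) None
-1.71 (0.472, 0.293) [ 0.41  0.33  1.86  0.    0.96 -2.59]
-1.71 (0.609, -0.102) None
-1.71 (0.638, 0.1155) None
-1.71 (0.624, 0.007) None
3.0083 [0.46995667 0.00094492 0.41973099] [[ 0.991 -0.132 -0.038  0.48 ]
 [-0.137 -0.951 -0.277  0.071]
 [ 0.     0.28  -0.96   0.562]
 [ 0.     0.     0.     1.   ]]
```

View pics/w1.png

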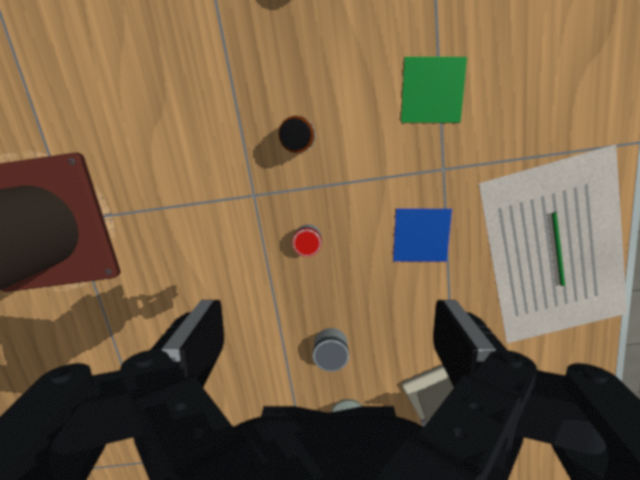

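The wrist view shows the green mat at (434,90), blue mat (422,235), jar cap (296,133), red tin (307,241) and large tin (331,350), all clear of the fingers.

Run:
```python
from vis import *
np.set_printoptions(precision=4,suppress=True)
f=np.load('w1.npz');im,d,K,T=[f[k] for k in('im','d','K','T')]
for k,g in dict(large_tin=(.434,-.279),small_tin=(.423,-.08),amber_jar=(.435,.08)).items(): print(k,*top(k,d,K,T,g))
print('blue',*mat(im,K,T,(105,150,40),(130,255,255)))
print('green',*mat(im[:200],K,T,(50,150,30),(75,255,255)))
```

```text
large_tin [ 0.437  -0.2758] [ 0.4369 -0.2754] 32.53284454345703 0.0417443948780567
small_tin [ 0.4267 -0.0777] [ 0.4267 -0.0776] 23.460798263549805 0.035708995213235506
amber_jar [0.4375 0.0814] [0.4375 0.0817] 20.787385940551758 0.07253799898216401
blue [ 0.61   -0.1011] [ 0.6101 -0.1015] [86.1518 87.195 ] 82.1104507446289
green [0.6401 0.1166] [0.6399 0.1153] [85.13   85.7945] 82.11296081542969
```

```bash
cat > mv.py <<'E'
from plant import manip, get_image, get_calibration
import numpy as np
YAW=np.pi/2-.137; R=[np.pi,0,YAW]
BLUE=np.array([.610,-.1018]);GREEN=np.array([.6398,.1155])
def st(t):
    o=manip.observe();print(t,round(o['time_s'],1),np.round(o['eef_pos'],4),'open',round(o['opening'],4),'grip',round(float(np.max(o['grasp_force'])),1),np.round(o['ft_force'],1))
def pick(p,z,f,up=.14):
    manip.movep([*p,up],R);manip.gripper_to(.085)
    if manip.move_l([*p,z],feed=.12,max_force=12): st('HIT');
    manip.gripper_to(0.,f_grip=f);st('gripped')
    manip.move_l([*p,z+up],feed=.12);st('lifted')
def place(p,z,up=.2,rel=.085):
    """z: TCP height at which the object should touch down"""
    manip.movep([*p,max(up,z+.06)],R)
    manip.move_l([*p,z+.012],feed=.15);manip.hold(.2)
    print('touch',manip.move_l([*p,z-.002],feed=.02,max_force=3));st('down')
    manip.gripper_to(rel);manip.hold(.1)
    manip.move_l([*p,z+.14],feed=.15);st('clear')
E
python3 - <<'E'
from mv import *
pick([.4353,-.2775],.004,40)
place(BLUE,.007)
E
```

```text
gripped 6.3 [ 0.4359 -0.278   0.005 ] open 0.059 grip 43.6 [-0.4  0.1  6.3]
lifted 7.7 [ 0.4347 -0.277   0.143 ] open 0.0589 grip 43.2 [-0.3 -0.3 -1.2]
touch True
down 10.8 [ 0.6098 -0.1017  0.0081] open 0.0588 grip 43.8 [-0.2  0.7  3.6]
clear 12.3 [ 0.6091 -0.1016  0.1457] open 0.0854 grip 0.0 [-0.5  0.5 -0.2]
```

Run:
```python
from mv import *;from vis import *
np.set_printoptions(precision=4,suppress=True)
manip.movep([.45,.0,.40],R)
for n in('top','wrist'):
    c=get_calibration(n);im,d=get_image(n);K,T=c['intrinsics'],c['world_from_camera']
    for k,g in dict(large_tin=BLUE,small_tin=(.425,-.0788),amber_jar=(.436,.0806)).items(): print(n,k,*(top(k,d,K,T,g,h=.045 if k=='large_tin' else None) or [None]))
    cv2.imwrite(f'pics/{n}2.png',im[:,:,::-1])
st('')
```

```text
top large_tin None
top small_tin [ 0.4244 -0.0719] [ 0.4254 -0.0666] 20.344011306762695 0.03562842971528213
top amber_jar [0.4345 0.0798] [0.4345 0.0798] 20.827438354492188 0.07260708948187955
wrist large_tin [ 0.6089 -0.1016] [ 0.6094 -0.1011] 32.06181716918945 0.04475460942488452
wrist small_tin [ 0.4265 -0.0773] [ 0.4265 -0.0775] 23.68539810180664 0.03563048661171864
wrist amber_jar [0.4374 0.0814] [0.4373 0.0816] 20.74454116821289 0.07252221253228205
 13.6 [ 0.4501 -0.0003  0.3981] open 0.0848 grip 0.0 [0.4 0.  0.5]
```

View pics/wrist2.png

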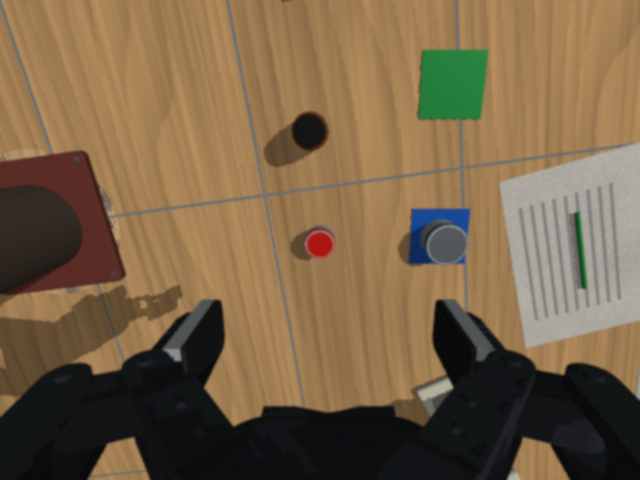

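The wrist view shows the large tin (446,243) standing upright on the blue mat. Its measured centre is within about 1 mm of the mat's. Next are the small tin and the jar.

Run:
```python
from mv import *
pick([.425,-.0788],.006,30)
place([.6097,-.1017],.051)
pick([.436,.0806],.02,45)
place(GREEN,.023)
```

```text
gripped 16.6 [ 0.4254 -0.0789  0.0066] open 0.0431 grip 30.4 [-1.9  1.5  5.4]
lifted 18.0 [ 0.4244 -0.0786  0.1451] open 0.0432 grip 30.5 [ 0.   0.  -0.7]
touch True
down 20.6 [ 0.6095 -0.1017  0.0517] open 0.0428 grip 31.0 [-0.4  0.4  3.9]
clear 22.3 [ 0.6089 -0.1015  0.1896] open 0.085 grip 0.0 [-0.4 -0.7  0.1]
gripped 25.1 [0.4367 0.0806 0.0208] open 0.0489 grip 46.3 [-1.5  0.1  6.1]
lifted 26.4 [0.4353 0.0806 0.1591] open 0.0491 grip 46.7 [ 1.2 -0.1 -2.4]
touch True
down 29.2 [0.6397 0.1155 0.0238] open 0.0489 grip 47.1 [-0.6  0.1  5.1]
clear 30.9 [0.6389 0.1154 0.1616] open 0.085 grip 0.0 [ 0.6 -0.  -0.2]
```

Run:
```python
from mv import *;from vis import *
np.set_printoptions(precision=4,suppress=True)
pick([.4732,.2935],.018,25)
place((BLUE+GREEN)/2,.018)
manip.movep([.40,.0,.40],R)
for n in('wrist','top'):
    if n=='top': manip.movep([.25,.42,.35],R)
    c=get_calibration(n);im,d=get_image(n);K,T=c['intrinsics'],c['world_from_camera']
    for k,g,h in(('small_tin',BLUE,.081),('large_tin',BLUE,.045),('amber_jar',GREEN,.076),('beaker',(BLUE+GREEN)/2,.06)): print(n,k,*(top(k,d,K,T,g,h=h) or [None]))
    print('green',*mat(im[:260],K,T,(50,150,30),(75,255,255)))
    cv2.imwrite(f'pics/{n}3.png',im[:,:,::-1])
st('')
```

```text
gripped 33.6 [0.4738 0.2938 0.0189] open 0.054 grip 26.2 [-2.6 -0.2  5.8]
lifted 34.9 [0.4726 0.2932 0.1569] open 0.0539 grip 26.4 [ 0.   0.1 -0.9]
touch True
down 38.2 [0.6246 0.0069 0.0188] open 0.0542 grip 26.6 [-0.5  0.3  5.8]
clear 39.8 [0.624  0.0069 0.1567] open 0.0848 grip 0.0 [ 0.1  0.1 -1.2]
wrist small_tin [ 0.6081 -0.1004] [ 0.6084 -0.1001] 24.663543701171875 0.08060841237203481
wrist large_tin [ 0.6084 -0.1005] [ 0.5991 -0.0929] 31.485971450805664 0.044707054475682184
wrist amber_jar [0.638  0.1156] [0.6384 0.1156] 22.30889129638672 0.07549933847332602
wrist beaker [0.6238 0.0086] [0.6251 0.0088] 28.304895401000977 0.05868377295453148
green [0.6284 0.1147] [0.6397 0.115 ] [85.8485 85.8778] 82.05784606933594
top small_tin [ 0.6069 -0.1025] [ 0.6066 -0.1024] 23.491437911987305 0.08052101493840014
top large_tin [ 0.6067 -0.1035] [ 0.5957 -0.101 ] 31.085176467895508 0.04453993390674349
top amber_jar [0.6364 0.114 ] [0.6367 0.1141] 21.371509552001953 0.07515740846575858
top beaker [0.622  0.0066] [0.6227 0.0071] 27.45709991455078 0.05827862833260333
green [0.6384 0.1156] [0.6388 0.1155] [87.7825 87.7747] 81.8675308227539
 42.8 [0.2509 0.4195 0.3502] open 0.0855 grip 0.0 [0.2 0.  0.2]
```

View pics/top3.png

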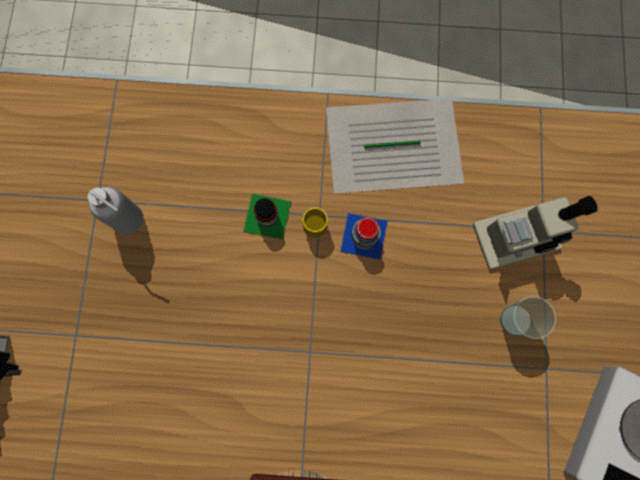

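View pics/wrist3.png

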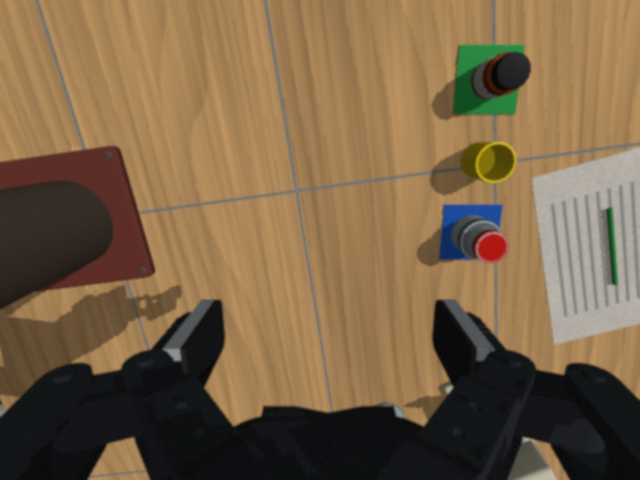

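Both views show everything upright: the jar on the green mat (top view 265,211), the beaker between the mats (315,221) and the red tin on the large tin on the blue mat (368,230). The wash bottle and glass beaker haven't moved. Placing errors are about 2 mm or less, so I'm handing in.

```bash
python3 -c "
from plant import manip, get_image, get_calibration
print(manip.job_done())"
```

```text
the job is handed in; nothing more can be done
None
```

I laid out the bench as asked and handed the job in at about 43 s: everything is upright and within about 2 mm of its target by the camera checks, and the wash bottle and glass beaker were not moved.

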